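# Uncap the lenses on the revolving stand and put the caps away

## Robot

A 6-joint arm with a two-finger parallel gripper is mounted at the origin on the work surface. World frame = base frame: x ahead of the robot, y to its left, z up, the work surface at z = 0. Lengths are in m, angles in rad, forces in N, time in s.
With the tool pointing down it reaches from about 0.25 to 0.775 m from the base axis. Payload 4 kg.
Tool frame: the origin (TCP) lies midway between the tips of the shut fingers; the grasp point (between the pads) lies 19 mm behind it (robot.grasp_offset is the distance from the TCP to the grasp point, in m); z points along the fingers, y is the direction in which the jaws open and shut (so a half turn about z gives the same grasp; the last joint's range is limited). The gripper opens to 94 mm and grips with 3 to 60 N. Pads are 16 mm wide; open, the fingers measure 119 mm over their backs; the gripper's body (75 mm by 177 mm) begins 78 mm behind the grasp point.
Start: joints at [-1.272, 0.087, 1.371, -0, 1.684, -0.103], TCP at [0.215, -0.506, 0.206] pointing down, gripper open.
Joint ranges: [-3.1, 3.1], [-0.76, 2.03], [0.27, 2.55], [-1.08, 4.22], [0.17, 2.65], [-2.57, 2.57]. Speed limits (rad/s): [2.79, 2.79, 3.14, 3.14, 3.14, 3.14].

## Interface

Orientations are given as [roll, pitch, yaw] about the fixed x, y, z axes, in that order (R = Rz(yaw) Ry(pitch) Rx(roll)).
In Python, from bench import status, viewer, order, robot gives the robot as it stands. The module is installed in compiled form; this text tells all that it offers.
- The arm moves only by the tool move_arm, never from a script. Its argument "targets" is a list of rows, each a list of 3 entries, a list of its own where there are three numbers: the shift along the tool's x, y, z in mm, then the turn, a rotation vector about the tool's x, y, z in degrees, then the opening, from -1 (shut) to 1 (fully open). A call has 1 to 20 rows; each row is the pose to reach, as a shift and turn from the pose commanded when the call began, along the tool's axes at that moment; what a row does not reach only later rows make up. A row lasts 1/8 s, in which the tool goes at most 62.5 mm and 10.7 degrees, less where a joint would pass 70% of its speed; a pose out of reach is approached as far as the arm can. A call with a gripper value outside its range is refused whole. The fingers move at their own pace and stop on an object; the grip force is fixed at half the most. Time passes only in rows, so rows that repeat a pose let the fingers close. It gives the time, the measured TCP pose, the force and the opening at its end, in the units of the state.
- status.get_obs(): the state, without advancing time (a new reading comes with each control period).
- viewer.snapshot(name): name is "scene" or "top" or "wrist"; returns the picture (420x560x3 uint8, red, green, blue); there is no depth.
- viewer.camera_model(name): a dict with "K" (3x3 intrinsics, pixels), "xyz" and "attitude" of the camera in the world; the wrist camera has in their place "T_tool_cam" (4x4, takes a point from camera to tool coordinates, whose origin is the TCP and whose axes are the flange's). Camera axes: x right, y up, looking along -z (the intrinsics and any distortion apply to the point x, -y, -z); pixel columns grow to the right and rows downward; lengths in m; the calibration is good to about 2 mm. The wrist camera is an equidistant fisheye: a pixel r from the principal point sees the ray r / f radians off the axis. A picture is of the moment at which its call begins: read the wrist's pose just before it. camera_model takes no time and is no camera call.
- order.close_job(): hands the job in, once; it reports no verdict.
The state is a dict: "time": time; "joint_positions": joint angles; "qvel": joint speeds; "joint_torque": joint torques, N m; "tool_pos": TCP position; "ee_rot": TCP orientation; "wrist_force": force on the tool from outside, world axes, zero at the start; "wrist_torque": the same for the moment, N m; "width": finger opening in m.
Only numpy, scipy, OpenCV 4.12 (cv2) and the standard library are available. Lean on these libraries where they do the work, as an engineer would, in place of code of your own. Each camera call takes 0.05 s, during which the arm holds its last target. There are 200 camera calls.

## Task

Take the cover off the blue tin and lay it on the cork pad. Then lift every orange dust cap off the lenses on the revolving stand, turning the stand by its knob to bring each capped lens to the opening in the clear guard, and put all the caps in the tin. Last, put the cover back on the tin so that it sits fully home; the circuit board, the spray can and the screwdriver must stay where they are.

Things in the scene. Friction and masses are not known exactly. Their poses are not given: they have to be found in the camera images.
- guard: Fixed lens stand, black base 250 mm across. A clear square guard plate 276 x 276 mm on corner posts covers it, 83 to 87 mm above the table. Origin on the table under the centre; z up; -x points through the plate's one opening, roughly to the robot: a slot 120 mm wide (yellow edges) from the front edge to x = -50 mm, then 60 mm wide to x = +30 mm. Elsewhere caps have only 10 mm of room above them.
- opening (a point): Middle of the guard's opening, 95 mm in front of the rotor's turning axis (the radius at which the lenses stand), 64 mm above the table: where the centre of a cap is when its lens has been brought to the opening. Axes as guard.
- knob (a point): Centre of the round black knob, 36 mm in diameter, from 95 to 135 mm above the table, on the upright turning axis. It turns the rotor endlessly both ways, light friction (0.05 N m), stays where left. Axes turn with the rotor, z up. Five fixed black lens barrels, 33 mm in diameter, tops 69 mm above the table, stand on the rotor at 95 mm radius, every 72 degrees from its x axis.
- handle (a point): Centre of the cover's handle, a black upright bar 14 (x) x 56 (y) x 28 mm high on the middle of the plate, 20 mm above the plate's underside and 26 mm above the bottom of the plug. Axes along the plate, z up.
- tin: Loose blue open tin, 112 (x) x 162 (y) x 50 mm high, walls and floor 4 mm, about 0.5 kg. Origin: centre of its underside; z up, rim at z = 50 mm. With the cover home its plate lies on the rim (handle centre 70 mm above this origin). Room inside for the caps in a row along y, or two high.
- pad_top (a point): Centre of the top of the fixed cork pad, 150 (x) x 200 (y) x 5 mm, lying on the table. z up.
- board: Bystander: small blue circuit board, 69 x 54 x 19 mm, lying loose on the table. Origin: centre of its underside.
- spray: Bystander: red spray can, 52 mm in diameter, 150 mm high, standing loose. Origin: centre of its underside.
- driver: Bystander: screwdriver with green handle, lying loose on the table. Origin on its underside.
- cap1_c (a point): Centre of a loose round orange dust cap, 42 mm in diameter and 18 mm high, closed top 4 mm thick, open below, 20 g. Its 14 mm deep skirt hangs over the top of a lens with 1.5 mm play, so it lifts straight off; on a lens its centre is 64 mm above the table. z: out of its closed top. Absent (None) in some starts.
- cap2_c (a point): Another such cap, identical to cap1; absent (None) in some starts.
- cap3_c (a point): Another such cap, identical to cap1; absent (None) in some starts.
- cap4_c (a point): Another such cap, identical to cap1; absent (None) in some starts.
- cover: Loose aluminium cover, plate 112 (x) x 162 (y) x 4 mm, about 0.15 kg, with a stepped plug 6 mm deep below (98 x 148 mm, lower half 92 x 142 mm) that enters the tin with 3 mm play all round, either way round. On the tin at the start. Origin: centre of the underside of the plate; z up.
Things that resemble listed ones, but are neither listed nor needed, are in the scene too. Several things have the shape of the cover; the one meant has the colours described above.

How it is judged:
By the outcome, as a careful person would: the job done as asked, in the order asked, and still so for the second after the job is handed in, with the robot touching nothing.
Of cap1, cap2, cap3, cap4 only 2 to 3 are there at a start; the rules pass over those that are not, and their reading is None.
At some moment in a run one of cover, tin may be knocked a few centimetres aside while the robot is not near it.
It also fails if it takes over 208 s, if anything falls off the work surface, if the arm or the gripper's body presses on something with over 40 N, if the wrist force passes 120 N, or if a joint passes its speed limit or range.

## Working session

There is one attempt and no reset: what is moved stays moved. The work goes in short steps, Python scripts to look and compute and a tool call to move; the robot and the scene stay as the last step left them, time stands still between calls to the robot, and variables do not carry over. Pictures are saved under pics/ and viewed, about 12 in all and at most 16, crops included, and the job is handed in when it is done.

Besides the shell and the picture viewer there is one more tool, called after "Call:" by a JSON object that holds its "api" and its "payload". move_arm: Moves the arm, as the interface text tells. Its arguments: {"type":"object","properties":{"targets":{"type":"array"}},"required":["targets"]}

```bash
mkdir -p pics; cat > h.py <<'E'
import numpy as np, cv2
from scipy.spatial.transform import Rotation as R
from bench import status, viewer, order, robot
def cam(n):
    m=viewer.camera_model(n); return m
def save(n,f):
    im=viewer.snapshot(n); cv2.imwrite('pics/'+f,im[:,:,::-1]); return im
def pose():
    o=status.get_obs(); return np.array(o['tool_pos']),R.from_euler('xyz',o['ee_rot']) if len(o['ee_rot'])==3 else o['ee_rot'],o
E
python3 - <<'E'
from h import *
for n in('scene','top','wrist'):
    m=cam(n); print(n,{k:(np.round(v,4).tolist() if not isinstance(v,str) else v) for k,v in m.items()})
o=status.get_obs(); print(o)
save('top','top0.png'); save('scene','scene0.png')
print(robot, robot.grasp_offset)
E
```

```text
scene {'K': [[452.0546, 0.0, 277.0222], [0.0, 452.0546, 212.0613], [0.0, 0.0, 1.0]], 'xyz': [1.1535, 0.8695, 1.1436], 'attitude': [0.8113, -0.0193, 2.548]}
top {'K': [[459.6104, 0.0, 270.769], [0.0, 459.6104, 208.8098], [0.0, 0.0, 1.0]], 'xyz': [0.2497, -0.0459, 1.3901], 'attitude': [0.2, 0.0023, -1.5236]}
wrist {'K': [[325.1923, 0.0, 283.3099], [0.0, 325.1923, 211.8015], [0.0, 0.0, 1.0]], 'T_tool_cam': [[0.0002, 0.967, 0.2548, 0.0744], [1.0, -0.0004, 0.0005, -0.001], [0.0006, 0.2548, -0.967, -0.1785], [0.0, 0.0, 0.0, 1.0]]}
{'time': 0.0, 'joint_positions': array([-1.27209664e+00,  8.79290482e-02,  1.37221829e+00, -1.18712117e-05,
        1.68354225e+00, -1.03096241e-01]), 'qvel': array([-2.45267305e-05, -1.19884766e-04,  4.10549317e-05,  1.78371103e-03,
       -8.63680978e-04, -5.30959859e-04]), 'joint_torque': array([ 6.91780133e-04, -3.40181994e+01, -3.02426755e+01,  7.18747359e-02,
        3.30577826e-02, -1.76994827e-04]), 'tool_pos': array([ 0.21492941, -0.50570072,  0.20433657]), 'ee_rot': array([-3.13950564e+00, -2.04067209e-04,  4.01794392e-01]), 'wrist_force': array([-0.21582552,  0.46993579,  0.90612808]), 'wrist_torque': array([0.00109855, 0.00301044, 0.03156638]), 'width': 0.0940936843830625}
<Robot object at 0x7f3791f54050> 0.0188
```

View pics/top0.png

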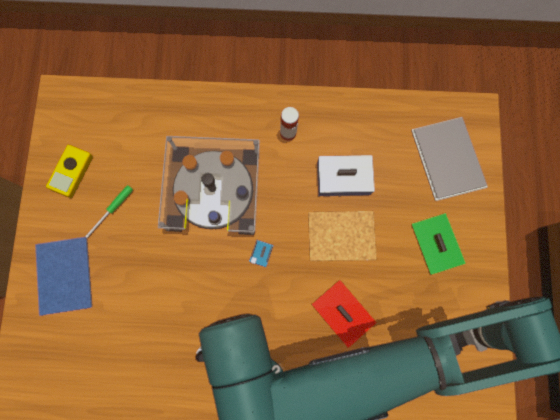

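View pics/scene0.png

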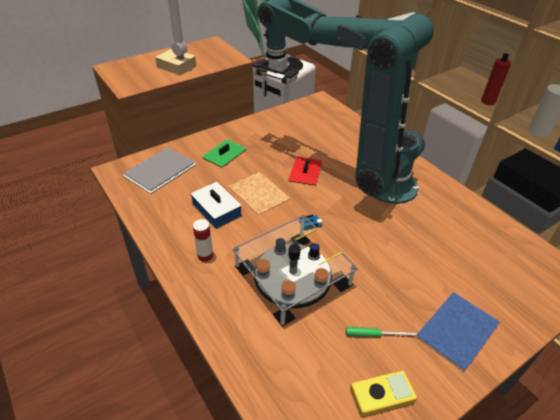

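The top view shows three orange caps at px (190,163), (227,158) and (181,198). Bare lenses are at (242,193) and (214,217), and the knob is at (208,182).

Possible covers with a black bar:
- aluminium plate on the blue tin at (346,173)
- green plate at (438,243)
- red plate at (343,313)

I choose the aluminium one on the blue tin. The cork pad is at (342,236), and the slot's yellow edges are at (187,215) and (229,217).

```bash
cat >> h.py <<'E'
def ray(n,u,v,P=None,Rt=None):
    m=cam(n); K=m['K']; x=(u-K[0,2])/K[0,0]; y=(v-K[1,2])/K[1,1]
    if n!='wrist':
        d=np.array([x,-y,-1.]); return np.array(m['xyz']),R.from_euler('xyz',m['attitude']).apply(d)
    r=np.hypot(x,y); s=np.sin(r)/r if r>1e-9 else 1.
    d=np.array([x*s,-y*s,-np.cos(r)]); T=m['T_tool_cam']
    return P+Rt.apply(T[:3,3]),Rt.apply(T[:3,:3]@d)
def at(n,u,v,z,P=None,Rt=None):
    c,d=ray(n,u,v,P,Rt); return c+d*(z-c[2])/d[2]
def pix(n,X,P=None,Rt=None):
    m=cam(n);K=m['K']
    if n!='wrist': p=R.from_euler('xyz',m['attitude']).inv().apply(np.array(X)-m['xyz'])
    else:
        T=m['T_tool_cam']; p=T[:3,:3].T@(Rt.inv().apply(np.array(X)-P)-T[:3,3])
    x,y,z=p[0],-p[1],-p[2]
    if n=='wrist':
        t=np.arctan2(np.hypot(x,y),z); q=np.hypot(x,y); x,y,z=x/q*t,y/q*t,1
    return K[0,0]*x/z+K[0,2],K[1,1]*y/z+K[1,2]
E
python3 - <<'E'
from h import *
f=lambda n,u,v,z:print(n,u,v,z,np.round(at(n,u,v,z),3))
print('handle',);f('top',347,171,.084);f('scene',216,194,.084)
print('knob');f('top',208,179,.135);f('scene',294,249,.135)
print('caps');[f('top',u,v,.073) for u,v in((190,163),(227,158),(181,198),(242,192),(214,216))]
print('pad');f('top',342,236,.005);[f('top',u,v,.005) for u,v in((309,212),(374,211),(376,260),(309,260))]
print('guard corners');[f('top',u,v,.085) for u,v in((169,140),(258,140),(256,233),(160,232))]
print('plate');[f('top',u,v,.054) for u,v in((318,157),(372,156),(374,192),(321,192))]
im=cv2.imread('pics/top0.png'); a=cv2.resize(im[125:245,150:270],(480,480),interpolation=cv2.INTER_CUBIC);b=cv2.resize(im[145:275,290:390],(369,480),interpolation=cv2.INTER_CUBIC)
cv2.imwrite('pics/crop0.png',np.hstack([a,b[:, :320]]))
E
```

```text
handle
top 347 171 0.084 [ 0.638 -0.249  0.084]
scene 216 194 0.084 [ 0.642 -0.239  0.084]
knob
top 208 179 0.135 [0.581 0.15  0.135]
scene 294 249 0.135 [0.59  0.16  0.135]
caps
top 190 163 0.073 [0.644 0.217 0.073]
top 227 158 0.073 [0.665 0.108 0.073]
top 181 198 0.073 [0.536 0.235 0.073]
top 242 192 0.073 [0.563 0.057 0.073]
top 214 216 0.073 [0.487 0.134 0.073]
pad
top 342 236 0.005 [ 0.456 -0.25   0.005]
top 309 212 0.005 [ 0.525 -0.147  0.005]
top 374 211 0.005 [ 0.538 -0.346  0.005]
top 376 260 0.005 [ 0.388 -0.353  0.005]
top 309 260 0.005 [ 0.379 -0.152  0.005]
guard corners
top 169 140 0.085 [0.709 0.283 0.085]
top 258 140 0.085 [0.722 0.018 0.085]
top 256 233 0.085 [0.441 0.009 0.085]
top 160 232 0.085 [0.431 0.284 0.085]
plate
top 318 157 0.054 [ 0.687 -0.166  0.054]
top 372 156 0.054 [ 0.698 -0.329  0.054]
top 374 192 0.054 [ 0.586 -0.336  0.054]
top 321 192 0.054 [ 0.578 -0.177  0.054]
```

View pics/crop0.png

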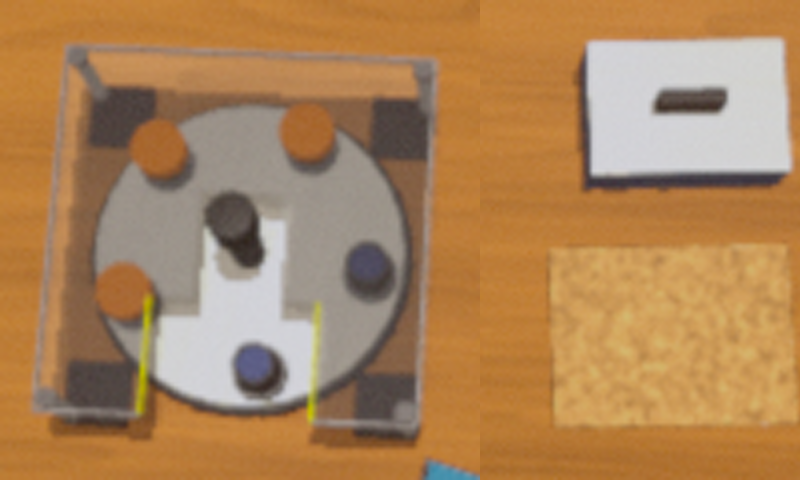

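The close crop confirms the choice: aluminium cover with a black bar on the blue tin, a plain cork pad, three caps and two bare lenses. The lens angles about (0.579,0.150) are -170, -98, -26, 46 and 118°, which fits the 72° pattern. I'll go above the tin next.

```bash
cat >> h.py <<'E'
def go(x,y,z,yaw=None):
    p,r,o=pose(); 
    t=r if yaw is None else R.from_euler('xyz',[np.pi,0,np.radians(yaw)])
    print('t',round(o['time'],2),'at',np.round(p*1000,1),'yaw',round(np.degrees(o['ee_rot'][2]),2),'w',round(o['width']*1000,1),'F',np.round(o['wrist_force'],1))
    print(' shift',np.round(r.inv().apply(np.array([x,y,z])-p)*1000,1),'turn',np.round(np.degrees((r.inv()*t).as_rotvec()),1))
E
python3 - <<'E'
from h import *
go(.637,-.251,.25,93)
print('spray',at('top',288,134,.0),'board',at('top',261,252,.019))
E
```

```text
t 0.1 at [ 214.9 -505.7  204.4] yaw 23.02 w 93.6 F [ 0.5 -0.6  0.4]
 shift [488.1 -69.5 -45.3] turn [ -0.1  -0.1 -70. ]
spray [ 0.77688738 -0.07278858  0.        ] board [ 0.3943093 -0.0066334  0.019    ]
```

Call:
{"api": "move_arm", "payload": {"targets": [[[0,0,-46],[0,0,-10],1],[[60,-10,-46],[0,0,-20],1],[[120,-20,-46],[0,0,-30],1],[[180,-28,-46],[0,0,-40],1],[[240,-36,-46],[0,0,-50],1],[[300,-44,-46],[0,0,-60],1],[[360,-52,-46],[0,0,-70],1],[[420,-60,-46],[0,0,-70],1],[[488,-69,-46],[0,0,-70],1],[[488,-69,-46],[0,0,-70],1],[[488,-69,-46],[0,0,-70],1],[[488,-69,-46],[0,0,-70],1]]}}

```text
time: 1.6
tool_pos: [0.6362, -0.253, 0.2519]
ee_rot: [-3.141, 0.001, 1.622]
wrist_force: [-0.0, -0.3, -0.4]
width: 0.094
```

```bash
python3 - <<'E'
from h import *
p,r,o=pose(); im=save('wrist','w1.png')
np.savez('w1.npz',p=p,q=r.as_quat())
go(.637,-.251,.25,93)
print(pix('wrist',[.637,-.251,.084],p,r))
# plate corners predicted
for sx in(-.056,.056):
  for sy in(-.081,.081): 
    a=np.radians(3.3); print(np.round(pix('wrist',[.637+sx*np.cos(a)-sy*np.sin(a),-.251+sx*np.sin(a)+sy*np.cos(a),.054],p,r)))
E
```

```text
t 1.65 at [ 636.1 -253.2  252.2] yaw 92.9 w 93.7 F [ 0.  -0.4 -0.1]
 shift [2.1 1.  2.2] turn [ 0.   0.  -0.1]
(np.float64(284.1190310857301), np.float64(195.60929167713044))
[240. 254.]
[235. 122.]
[329. 254.]
[332. 122.]
```

View pics/w1.png

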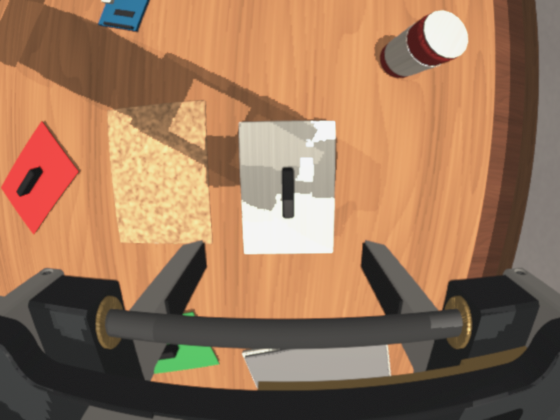

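The wrist view shows the handle bar at (288,193) and plate corners at (239,122), (335,121), (333,253) and (245,253). The pad is at left, with corners (108,108), (206,101), (210,242) and (120,243).

```bash
python3 - <<'E'
from h import *
d=np.load('w1.npz'); p=d['p']; r=R.from_quat(d['q'])
f=lambda z,L:print(np.round([at('wrist',u,v,z,p,r)[:2]*1 for u,v in L],4).tolist(), np.round(np.mean([at('wrist',u,v,z,p,r)[:2] for u,v in L],0),4))
f(.084,[(282,168),(294,168),(294,217),(283,217)])
f(.054,[(239,122),(335,121),(333,253),(245,253)])
f(.005,[(108,108),(206,101),(210,242),(120,243)])
go(.64,-.252,.058,93)
E
```

```text
[[0.6332, -0.2209], [0.646, -0.2202], [0.6492, -0.2746], [0.637, -0.2752]] [ 0.6413 -0.2477]
[[0.5811, -0.1731], [0.6914, -0.1661], [0.7025, -0.3274], [0.5923, -0.3328]] [ 0.6418 -0.2499]
[[0.381, -0.1501], [0.5292, -0.1452], [0.5367, -0.3395], [0.3916, -0.352]] [ 0.4596 -0.2467]
t 1.65 at [ 636.1 -253.2  252.2] yaw 92.9 w 93.7 F [ 0.  -0.4 -0.1]
 shift [  1.1   3.9 194.2] turn [ 0.   0.  -0.1]
```

Call:
{"api": "move_arm", "payload": {"targets": [[[4,5,50],[0,0,-1],1],[[4,5,100],[0,0,-1],1],[[4,5,140],[0,0,-1],1],[[4,5,165],[0,0,-1],1],[[4,5,182],[0,0,-1],1],[[4,5,192],[0,0,-1],1],[[4,5,192],[0,0,-1],1],[[4,5,192],[0,0,-1],-1],[[4,5,192],[0,0,-1],-1],[[4,5,192],[0,0,-1],-1],[[4,5,192],[0,0,-1],-1],[[4,5,192],[0,0,-1],-1],[[4,5,192],[0,0,-1],-1],[[4,5,192],[0,0,-1],-1],[[4,5,192],[0,0,-1],-1],[[4,5,192],[0,0,-1],-1]]}}

```text
time: 3.65
tool_pos: [0.6418, -0.2477, 0.0594]
ee_rot: [-3.141, 0.0, 1.641]
wrist_force: [-1.6, -0.2, 0.3]
width: 0.0137
```

```bash
python3 - <<'E'
from h import *
go(.4575,-.248,.15,93)
E
```

```text
t 3.65 at [ 641.8 -247.7   59.4] yaw 94.02 w 13.7 F [-1.6 -0.2  0.3]
 shift [  12.6 -183.9  -90.5] turn [-0.  0.  1.]
```

Call:
{"api": "move_arm", "payload": {"targets": [[[0,0,-15],[0,0,0],-1],[[0,0,-40],[0,0,0],-1],[[0,0,-60],[0,0,0],-1],[[4,-60,-60],[0,0,1],-1],[[8,-120,-60],[0,0,1],-1],[[13,-184,-60],[0,0,1],-1],[[13,-184,-60],[0,0,1],-1],[[13,-184,-20],[0,0,1],-1],[[13,-184,10],[0,0,1],-1],[[13,-184,28],[0,0,1],-1],[[13,-184,38],[0,0,1],-1],[[13,-184,38],[0,0,1],-1]]}}

```text
time: 5.15
tool_pos: [0.4582, -0.2478, 0.0218]
ee_rot: [3.141, 0.0, 1.624]
wrist_force: [0.0, -0.0, -1.6]
width: 0.0138
```

```bash
python3 - <<'E'
from h import *
go(.4575,-.248,.15,93); save('scene','s1.png')
E
```

```text
t 5.15 at [ 458.2 -247.8   21.8] yaw 93.03 w 13.8 F [ 0.  -0.  -1.6]
 shift [  -0.2   -0.7 -128.2] turn [0. 0. 0.]
```

Call:
{"api": "move_arm", "payload": {"targets": [[[0,0,2],[0,0,0],-1],[[0,0,2],[0,0,0],-1],[[0,0,2],[0,0,0],1],[[0,0,2],[0,0,0],1],[[0,0,2],[0,0,0],1],[[0,0,2],[0,0,0],1],[[0,0,2],[0,0,0],1],[[0,0,0],[0,0,0],1],[[0,0,-30],[0,0,0],1],[[0,0,-80],[0,0,0],1],[[0,0,-140],[0,0,0],1],[[0,0,-200],[0,0,0],1],[[0,0,-230],[0,0,0],1],[[0,0,-230],[0,0,0],1]]}}

```text
time: 6.95
tool_pos: [0.4588, -0.2483, 0.2549]
ee_rot: [3.136, 0.004, 1.624]
wrist_force: [0.2, 0.3, -0.8]
width: 0.0941
```

```bash
python3 - <<'E'
from h import *
go(.530,.100,.25,93)
E
```

```text
t 6.95 at [ 458.8 -248.3  254.9] yaw 93.02 w 94.1 F [ 0.2  0.3 -0.8]
 shift [344.1  89.5   3.9] turn [0.3 0.2 0. ]
```

Call:
{"api": "move_arm", "payload": {"targets": [[[60,15,0],[0,0,0],1],[[120,30,-10],[0,0,0],1],[[180,45,-20],[0,0,0],1],[[240,60,-30],[0,0,0],1],[[300,75,-40],[0,0,0],1],[[344,90,-40],[0,0,0],1],[[344,90,-40],[0,0,0],1],[[344,90,-40],[0,0,0],1]]}}

```text
time: 7.95
tool_pos: [0.5287, 0.1002, 0.2893]
ee_rot: [-3.138, 0.001, 1.623]
wrist_force: [0.9, 0.1, 0.5]
width: 0.0942
```

```bash
python3 - <<'E'
from h import *
p,r,o=pose(); im=save('wrist','w2.png')
np.savez('w2.npz',p=p,q=r.as_quat())
go(.530,.100,.25,93)
E
```

```text
t 8.0 at [528.8  99.7 289.9] yaw 92.95 w 94.2 F [-0.8  0.3  0.9]
 shift [ 0.3  1.4 39.9] turn [-0.2  0.  -0. ]
```

View pics/w2.png

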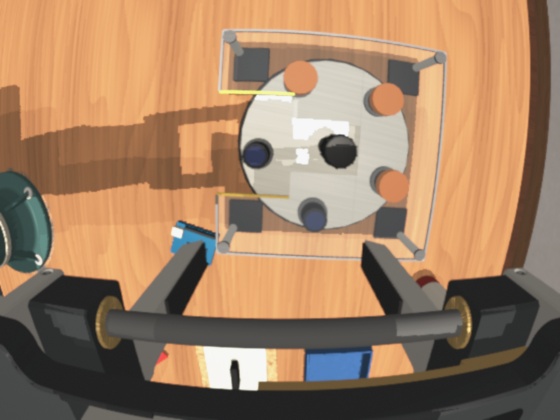

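The wrist view shows the caps at (301,76), (387,99) and (393,184), bare lenses at (257,152) and (314,215), and the knob top at about (342,150). The yellow slot edges run (219,92)-(293,94) and (219,195)-(288,196). The cover sits on the pad and the tin is open.

```bash
python3 - <<'E'
from h import *
d=np.load('w2.npz'); p=d['p']; r=R.from_quat(d['q'])
f=lambda z,L:np.array([at('wrist',u,v,z,p,r)[:2] for u,v in L])
caps=f(.072,[(301,76),(387,99),(393,184)]);b=f(.069,[(257,152),(314,213)])
k=f(.135,[(342,150)])[0]; L=np.vstack([caps,b])
from scipy.optimize import least_squares
s=least_squares(lambda q:np.hypot(*(L-q[:2]).T)-.095,k)
print('knob',k,'circle',s.x,s.fun)
e=L-s.x; print(np.degrees(np.arctan2(e[:,1],e[:,0])))
y=f(.087,[(219,92),(293,94),(219,195),(288,196)]);print(y)
print(f(.087,[(222,31),(445,56),(425,258),(217,249)]))
go(.581,.15,.20)
E
```

```text
knob [0.58568787 0.15647222] circle [0.58498533 0.15898762] [-0.00313808 -0.00461018 -0.00133051 -0.00210942 -0.00509931]
[ 118.07901871   44.07890946  -27.88331156 -170.73649111 -100.49604299]
[[0.44673052 0.21519561]
 [0.53304978 0.21556921]
 [0.45036222 0.09166064]
 [0.53389691 0.09465023]]
[[0.44560194 0.29080151]
 [0.72142018 0.28787371]
 [0.72462685 0.02044655]
 [0.44757591 0.02133207]]
t 8.0 at [528.8  99.7 289.9] yaw 92.95 w 94.2 F [-0.8  0.3  0.9]
 shift [47.6 55.  89.7] turn [0. 0. 0.]
```

Call:
{"api": "move_arm", "payload": {"targets": [[[30,30,20],[0,0,0],1],[[53,59,40],[0,0,0],1],[[53,59,80],[0,0,0],1],[[53,59,130],[0,0,0],1],[[53,59,165],[0,0,0],1],[[53,59,183],[0,0,0],1],[[53,59,188],[0,0,0],1],[[53,59,188],[0,0,0],1],[[53,59,188],[0,0,0],-0.1],[[53,59,188],[0,0,0],-0.1],[[53,59,188],[0,0,0],-1],[[53,59,188],[0,0,0],-1],[[53,59,188],[0,0,0],-1],[[53,59,188],[0,0,0],-1],[[53,59,188],[0,0,0],-1],[[53,59,188],[0,0,0],-1]]}}

```text
time: 10.0
tool_pos: [0.5843, 0.1567, 0.1033]
ee_rot: [-3.139, 0.0, 1.624]
wrist_force: [-5.1, -0.8, 2.1]
width: 0.0356
```

```bash
python3 - <<'E'
from h import *
go(.585,.156,.101)
E
```

```text
t 10.0 at [584.3 156.7 103.3] yaw 93.03 w 35.6 F [-5.1 -0.8  2.1]
 shift [-0.8  0.7  2.3] turn [0. 0. 0.]
```

Call:
{"api": "move_arm", "payload": {"targets": [[[0,-1,0],[0,0,-8],-1],[[0,-1,0],[0,0,-16],-1],[[0,-1,0],[0,0,-24],-1],[[0,-1,0],[0,0,-32],-1],[[0,-1,0],[0,0,-40],-1],[[0,-1,0],[0,0,-48],-1],[[0,-1,0],[0,0,-55],-1],[[0,-1,0],[0,0,-61],-1],[[0,-1,0],[0,0,-65],-1],[[0,-1,0],[0,0,-65],-1],[[0,-1,0],[0,0,-65],-1]]}}

```text
time: 11.38
tool_pos: [0.5814, 0.1547, 0.1033]
ee_rot: [-3.135, -0.005, 2.757]
wrist_force: [-10.3, -5.6, 5.2]
width: 0.0355
```

```bash
python3 - <<'E'
from h import *
go(.490,.155,.20,93)
E
```

```text
t 11.38 at [581.4 154.7 103.3] yaw 157.98 w 35.5 F [-10.3  -5.6   5.2]
 shift [ 85.4 -34.6 -96.1] turn [-0.5 -0.1 65. ]
```

Call:
{"api": "move_arm", "payload": {"targets": [[[0,0,0],[0,0,0],1],[[0,0,0],[0,0,0],1],[[0,0,0],[0,0,0],1],[[0,0,0],[0,0,0],1],[[0,0,0],[0,0,0],1],[[0,0,-20],[0,0,0],1],[[0,0,-50],[0,0,0],1],[[0,0,-100],[0,0,10],1],[[35,-33,-140],[0,0,20],1],[[71,-66,-150],[0,0,30],1],[[71,-66,-150],[0,0,40],1],[[71,-66,-150],[0,0,50],1],[[71,-66,-150],[0,0,60],1],[[71,-66,-150],[0,0,65],1],[[71,-66,-150],[0,0,65],1],[[71,-66,-150],[0,0,65],1]]}}

```text
time: 13.38
tool_pos: [0.4939, 0.1221, 0.2535]
ee_rot: [3.141, 0.0, 1.625]
wrist_force: [-0.6, -0.2, -0.7]
width: 0.0938
```

```bash
python3 - <<'E'
from h import *
p,r,o=pose(); im=save('wrist','w3.png')
np.savez('w3.npz',p=p,q=r.as_quat())
go(.490,.155,.052,93)
E
```

```text
t 13.43 at [493.9 122.1 253.5] yaw 93.08 w 94.4 F [-0.5 -0.9 -0. ]
 shift [ 33.1  -2.2 201.5] turn [0.  0.  0.1]
```

View pics/w3.png

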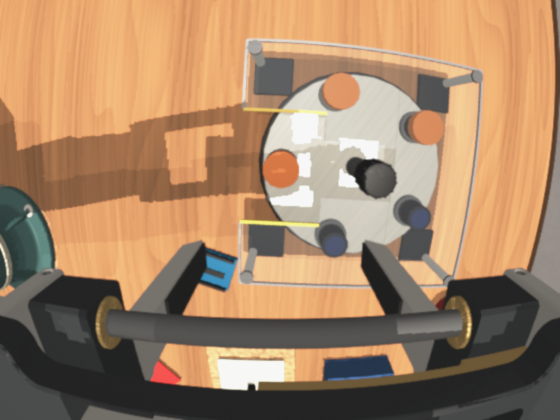

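A cap is now in the opening at (281,170), between the yellow edges at rows 110 and 223. The other caps are at (341,92) and (424,128).

```bash
python3 - <<'E'
from h import *
d=np.load('w3.npz'); p=d['p']; r=R.from_quat(d['q'])
f=lambda z,L:np.array([at('wrist',u,v,z,p,r)[:2] for u,v in L]).round(4)
im=cv2.imread('pics/w3.png'); h=cv2.cvtColor(im,cv2.COLOR_BGR2HSV)
m=cv2.inRange(h,(4,140,130),(13,255,255)); n,l,s,c=cv2.connectedComponentsWithStats(m)
C=[c[i] for i in range(1,n) if 300<s[i,4]<2500]; print(np.round(C,1)); print(f(.070,C))
print('edges',f(.087,[(246,109),(326,112),(241,223),(318,225)]),'knob',f(.135,[(379,179)]))
print(f(.087,[(246,40),(481,71),(450,287),(240,283)]))
E
```

```text
[[427.7 127.1]
 [280.4 168.7]]
[[0.6591 0.214 ]
 [0.4891 0.1514]]
edges [[0.4497 0.2156]
 [0.5338 0.2171]
 [0.4485 0.0909]
 [0.5343 0.0933]] knob [[0.5832 0.1561]]
[[0.4454 0.2914]
 [0.7207 0.2923]
 [0.7202 0.0158]
 [0.4481 0.0159]]
```

Call:
{"api": "move_arm", "payload": {"targets": [[[30,-4,40],[0,0,0],0.4],[[30,-4,80],[0,0,0],0.4],[[30,-4,110],[0,0,0],0.4],[[30,-4,140],[0,0,0],0.4],[[30,-4,165],[0,0,0],0.4],[[30,-4,185],[0,0,0],0.4],[[30,-4,198],[0,0,0],0.4],[[30,-4,200],[0,0,0],0.4],[[30,-4,200],[0,0,0],-1],[[30,-4,200],[0,0,0],-1],[[30,-4,200],[0,0,0],-1],[[30,-4,200],[0,0,0],-1],[[30,-4,200],[0,0,0],-1],[[30,-4,200],[0,0,0],-1]]}}

```text
time: 15.18
tool_pos: [0.489, 0.1519, 0.0543]
ee_rot: [3.14, -0.0, 1.624]
wrist_force: [-0.6, 0.7, 4.2]
width: 0.0407
```

```bash
python3 - <<'E'
from h import *
go(.643,-.2,.15,93.8); go(.48,.1514,.11,93)
E
```

```text
t 15.18 at [489.  151.9  54.3] yaw 93.02 w 40.7 F [-0.6  0.7  4.2]
 shift [-359.6  135.4  -95.5] turn [ 0.1 -0.  -0.8]
t 15.18 at [489.  151.9  54.3] yaw 93.02 w 40.7 F [-0.6  0.7  4.2]
 shift [ -0.1  -8.9 -55.7] turn [ 0.1 -0.   0. ]
```

Call:
{"api": "move_arm", "payload": {"targets": [[[0,0,-10],[0,0,0],-1],[[0,0,-25],[0,0,0],-1],[[0,0,-50],[0,0,0],-1],[[0,0,-90],[0,0,0],-1],[[-20,0,-130],[0,0,0],-1],[[-70,20,-150],[0,0,0],-1],[[-130,45,-150],[0,0,0],-1],[[-190,70,-150],[0,0,0],-1],[[-250,95,-150],[0,0,0],-1],[[-310,120,-150],[0,0,0],-1],[[-370,133,-150],[0,0,-1],-1],[[-405,133,-150],[0,0,-1],-1],[[-405,133,-150],[0,0,-1],-1],[[-405,133,-150],[0,0,-1],-1]]}}

```text
time: 16.92
tool_pos: [0.6421, -0.2447, 0.2038]
ee_rot: [-3.141, -0.001, 1.641]
wrist_force: [-0.5, 0.0, 0.2]
width: 0.0406
```

```bash
python3 - <<'E'
from h import *
p,r,o=pose(); im=save('wrist','w4.png')
np.savez('w4.npz',p=p,q=r.as_quat())
go(.643,-.3,.01,93.8)
E
```

```text
t 16.98 at [ 642.3 -244.2  204.1] yaw 94.09 w 40.7 F [-0.4 -0.  -1.4]
 shift [-55.9  -3.3 194. ] turn [-0.  -0.   0.3]
```

View pics/w4.png

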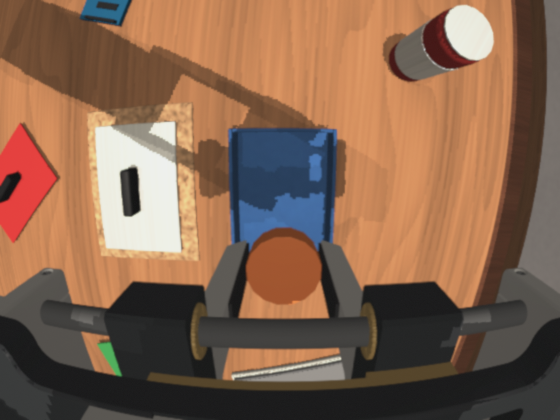

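The cap is held, at (284,265). The open tin has its far rim corners at (230,129) and (337,128), and the cover rests on the cork pad at (140,187).

```bash
python3 - <<'E'
from h import *
d=np.load('w4.npz'); p=d['p']; r=R.from_quat(d['q'])
f=lambda z,L:np.array([at('wrist',u,v,z,p,r)[:2] for u,v in L]).round(4)
a=f(.05,[(230,129),(337,128)]);print(a)
e=a[1]-a[0]; yaw=np.arctan2(e[1],e[0]); c=a.mean(0)-.081*np.array([-np.sin(yaw),np.cos(yaw)]);print(np.hypot(*e),np.degrees(yaw),c)
E
```

```text
[[ 0.5826 -0.1737]
 [ 0.6914 -0.165 ]]
0.1091472858114209 4.571828186930605 [ 0.64345641 -0.25009227]
```

Call:
{"api": "move_arm", "payload": {"targets": [[[-30,-1,20],[0,0,0],-1],[[-55,-1,60],[0,0,0],-1],[[-55,-1,110],[0,0,0],-1],[[-55,-1,150],[0,0,0],-1],[[-55,-1,175],[0,0,0],-1],[[-55,-1,188],[0,0,0],-1],[[-55,-1,192],[0,0,0],-1],[[-55,-1,192],[0,0,0],-1],[[-55,-1,192],[0,0,0],0.25],[[-55,-1,192],[0,0,0],0.25],[[-55,-1,192],[0,0,0],0.25],[[-55,-1,192],[0,0,0],0.25],[[-55,-1,170],[0,0,0],0.25],[[-55,-1,130],[0,0,0],0.25],[[-55,-1,80],[0,0,0],0.25],[[-55,-1,20],[0,0,0],0.25],[[-20,-1,-40],[0,0,0],1],[[0,0,-40],[0,0,0],1]]}}

```text
time: 19.23
tool_pos: [0.6442, -0.2456, 0.2507]
ee_rot: [3.131, 0.006, 1.641]
wrist_force: [-0.5, -0.0, -0.8]
width: 0.0753
```

```bash
python3 - <<'E'
from h import *
go(.581,.154,.2,93)
E
```

```text
t 19.23 at [ 644.2 -245.6  250.7] yaw 94.01 w 75.3 F [-0.5 -0.  -0.8]
 shift [403.3 -35.6  48. ] turn [0.6 0.3 1. ]
```

Call:
{"api": "move_arm", "payload": {"targets": [[[60,-5,0],[0,0,1],1],[[120,-10,0],[0,0,1],1],[[180,-16,0],[0,0,1],1],[[240,-22,10],[0,0,1],1],[[300,-28,20],[0,0,1],1],[[360,-32,40],[0,0,1],1],[[403,-36,60],[0,0,1],1],[[403,-36,100],[0,0,1],1],[[403,-36,130],[0,0,1],1],[[403,-36,145],[0,0,1],1],[[403,-36,148],[0,0,1],1],[[403,-36,148],[0,0,1],-0.1],[[403,-36,148],[0,0,1],-0.1],[[403,-36,148],[0,0,1],-1],[[403,-36,148],[0,0,1],-1],[[403,-36,148],[0,0,1],-1],[[403,-36,148],[0,0,1],-1],[[403,-36,148],[0,0,1],-1]]}}

```text
time: 21.48
tool_pos: [0.5846, 0.1542, 0.0956]
ee_rot: [3.127, -0.001, 1.623]
wrist_force: [19.5, 1.3, -8.7]
width: 0.0358
```

```bash
python3 - <<'E'
from h import *
go(.581,.154,.101)
E
```

```text
t 21.48 at [584.6 154.2  95.6] yaw 92.99 w 35.8 F [19.5  1.3 -8.7]
 shift [-0.  -3.6 -5.5] turn [0. 0. 0.]
```

Call:
{"api": "move_arm", "payload": {"targets": [[[0,2,-4],[0,0,0],-1],[[0,3,-6],[0,0,0],-1],[[0,3,-6],[0,0,0],-1]]}}

```text
time: 21.85
tool_pos: [0.5844, 0.1542, 0.0957]
ee_rot: [3.137, -0.0, 1.623]
wrist_force: [17.5, 2.4, -22.1]
width: 0.0353
```

```bash
python3 - <<'E'
from h import *
go(.581,.154,.101)
E
```

```text
t 21.85 at [584.4 154.2  95.7] yaw 92.99 w 35.3 F [ 17.5   2.4 -22.1]
 shift [-0.  -3.4 -5.3] turn [0. 0. 0.]
```

Call:
{"api": "move_arm", "payload": {"targets": [[[0,0,0],[0,0,0],0.2],[[0,0,0],[0,0,0],0.2],[[0,0,0],[0,0,0],0.2],[[0,0,0],[0,0,0],0.2]]}}

```text
time: 22.35
tool_pos: [0.5814, 0.1541, 0.1021]
ee_rot: [3.141, -0.0, 1.624]
wrist_force: [0.3, -0.4, 0.8]
width: 0.0566
```

```bash
python3 - <<'E'
from h import *
go(.5845,.1545,.101,93)
E
```

```text
t 22.35 at [581.4 154.1 102.1] yaw 93.03 w 56.6 F [ 0.3 -0.4  0.8]
 shift [0.2 3.2 1.1] turn [ 0.1 -0.   0. ]
```

Call:
{"api": "move_arm", "payload": {"targets": [[[-1,3,0],[0,0,0],0.2],[[-1,3,0],[0,0,0],0.2],[[-1,3,0],[0,0,0],-1],[[-1,3,0],[0,0,0],-1],[[-1,3,0],[0,0,0],-1],[[-1,3,0],[0,0,0],-1],[[-1,3,0],[0,0,-8],-1],[[-1,3,0],[0,0,-16],-1],[[-1,3,0],[0,0,-24],-1],[[-1,3,0],[0,0,-32],-1],[[-1,3,0],[0,0,-40],-1],[[-1,3,0],[0,0,-48],-1],[[-1,3,0],[0,0,-56],-1],[[-1,3,0],[0,0,-64],-1],[[-1,3,0],[0,0,-70],-1],[[-1,3,0],[0,0,-72],-1],[[-1,3,0],[0,0,-72],-1],[[-1,3,0],[0,0,-72],-1]]}}

```text
time: 24.6
tool_pos: [0.5847, 0.1534, 0.1014]
ee_rot: [3.141, 0.001, 2.879]
wrist_force: [2.3, 1.5, -1.0]
width: 0.0359
```

```bash
python3 - <<'E'
from h import *
go(.493,.122,.25,93)
E
```

```text
t 24.6 at [584.7 153.4 101.4] yaw 164.98 w 35.9 F [ 2.3  1.5 -1. ]
 shift [  80.3  -54.  -148.7] turn [ 0.1  0.  72. ]
```

Call:
{"api": "move_arm", "payload": {"targets": [[[0,0,0],[0,0,0],1],[[0,0,0],[0,0,0],1],[[0,0,0],[0,0,0],1],[[0,0,0],[0,0,0],1],[[0,0,-20],[0,0,0],1],[[0,0,-50],[0,0,0],1],[[0,0,-100],[0,0,10],1],[[40,-27,-140],[0,0,20],1],[[80,-54,-150],[0,0,30],1],[[80,-54,-150],[0,0,40],1],[[80,-54,-150],[0,0,50],1],[[80,-54,-150],[0,0,60],1],[[80,-54,-150],[0,0,70],1],[[80,-54,-150],[0,0,72],1],[[80,-54,-150],[0,0,72],1],[[80,-54,-150],[0,0,72],1]]}}

```text
time: 26.6
tool_pos: [0.4931, 0.1217, 0.2515]
ee_rot: [-3.142, 0.0, 1.625]
wrist_force: [-0.0, -0.5, 0.4]
width: 0.094
```

```bash
cat >> h.py <<'E'
def caps(f):
    p,r,o=pose(); save('wrist',f); im=cv2.imread('pics/'+f); h=cv2.cvtColor(im,cv2.COLOR_BGR2HSV)
    m=cv2.inRange(h,(4,140,130),(13,255,255)); n,l,s,c=cv2.connectedComponentsWithStats(m)
    for i in range(1,n):
        if 300<s[i,4]<2500: print(s[i,4],np.round(c[i],1),at('wrist',*c[i],.070,p,r)[:2].round(4))
    return p,r
E
python3 - <<'E'
from h import *
caps('w5.png')
go(.489,.152,.053,93)
E
```

```text
1028 [281.1 168.6] [0.4891 0.1515]
t 26.65 at [493.1 121.7 251.5] yaw 93.08 w 94.1 F [-0.7 -0.1  0.4]
 shift [ 30.5  -2.4 198.4] turn [-0.   0.   0.1]
```

View pics/w5.png

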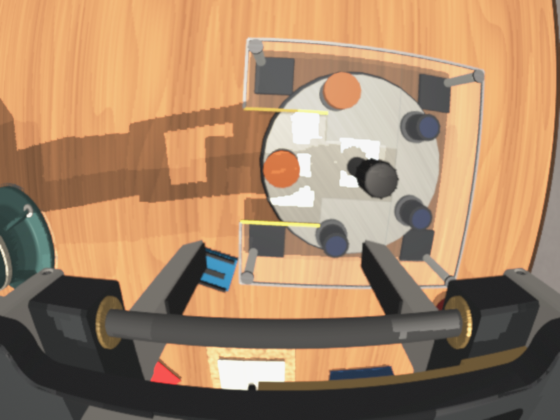

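The second cap is in the opening at (281,169), the same spot as the first. One capped lens remains at (343,91).

Call:
{"api": "move_arm", "payload": {"targets": [[[30,-3,40],[0,0,0],0.4],[[30,-3,80],[0,0,0],0.4],[[30,-3,110],[0,0,0],0.4],[[30,-3,140],[0,0,0],0.4],[[30,-3,165],[0,0,0],0.4],[[30,-3,185],[0,0,0],0.4],[[30,-3,197],[0,0,0],0.4],[[30,-3,198],[0,0,0],0.4],[[30,-3,198],[0,0,0],-1],[[30,-3,198],[0,0,0],-1],[[30,-3,198],[0,0,0],-1],[[30,-3,198],[0,0,0],-1],[[30,-3,198],[0,0,0],-1],[[30,-3,198],[0,0,0],-1]]}}

```text
time: 28.4
tool_pos: [0.4891, 0.1516, 0.0543]
ee_rot: [3.14, -0.0, 1.624]
wrist_force: [0.4, -0.7, 4.4]
width: 0.041
```

Call:
{"api": "move_arm", "payload": {"targets": [[[0,0,-10],[0,0,0],-1],[[0,0,-25],[0,0,0],-1],[[0,0,-50],[0,0,0],-1],[[0,0,-90],[0,0,0],-1],[[-20,0,-130],[0,0,0],-1],[[-70,20,-150],[0,0,0],-1],[[-130,45,-150],[0,0,0],-1],[[-190,70,-150],[0,0,0],-1],[[-250,95,-150],[0,0,0],-1],[[-310,120,-150],[0,0,0],-1],[[-370,133,-150],[0,0,-1],-1],[[-407,133,-150],[0,0,-1],-1],[[-407,133,-150],[0,0,-1],-1],[[-407,133,-150],[0,0,-1],-1]]}}

```text
time: 30.15
tool_pos: [0.6425, -0.2472, 0.2037]
ee_rot: [-3.141, -0.001, 1.641]
wrist_force: [-0.0, 0.1, 0.6]
width: 0.0409
```

```bash
python3 - <<'E'
from h import *
p,r,o=pose(); im=save('wrist','w6.png')
np.savez('w6.npz',p=p,q=r.as_quat())
go(.642,-.25,.012,93.8)
print('pred',[np.round(pix('wrist',[x,y,.05],p,r)) for x,y in((.5826,-.1737),(.6914,-.165))])
E
```

```text
t 30.2 at [ 642.7 -246.6  204. ] yaw 94.08 w 41.2 F [-0.4 -0.8 -0.6]
 shift [ -3.5  -0.9 192. ] turn [-0.  -0.   0.3]
pred [array([230., 127.]), array([337., 126.])]
```

View pics/w6.png

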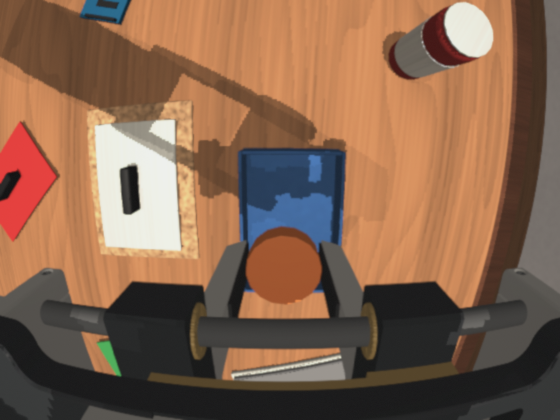

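The tin has been knocked: its far rim corners are now (240,150) and (345,150), against the predicted (230,127) and (337,126). I'll remeasure it.

```bash
python3 - <<'E'
from h import *
d=np.load('w6.npz'); p=d['p']; r=R.from_quat(d['q'])
f=lambda z,L:np.array([at('wrist',u,v,z,p,r)[:2] for u,v in L])
a=f(.05,[(240,150),(345,150)])
e=a[1]-a[0]; yaw=np.arctan2(e[1],e[0]); Y=np.array([-np.sin(yaw),np.cos(yaw)]); c=a.mean(0)-.081*Y;print(np.hypot(*e),np.degrees(yaw),c)
go(*(c),.012,90+np.degrees(yaw))
save('top','t6.png'); im=cv2.imread('pics/t6.png'); cv2.imwrite('pics/t6c.png',cv2.resize(im[130:280,280:410],None,fx=4,fy=4,interpolation=cv2.INTER_CUBIC))
E
```

```text
0.10789737001726664 4.2510070902841965 [ 0.65431828 -0.27407184]
t 30.2 at [ 642.7 -246.6  204. ] yaw 94.08 w 41.2 F [-0.4 -0.8 -0.6]
 shift [-28.4   9.7 192. ] turn [-0.  -0.  -0.2]
```

Call:
{"api": "move_arm", "payload": {"targets": [[[-60,-8,0],[0,0,0],-1],[[-110,-15,-20],[0,0,0],-1],[[-110,-15,-20],[0,0,0],-1],[[-110,-15,-20],[0,0,0],-1]]}}

```text
time: 30.75
tool_pos: [0.6359, -0.3571, 0.2239]
ee_rot: [3.141, -0.001, 1.643]
wrist_force: [-0.8, -0.4, -0.5]
width: 0.0412
```

```bash
python3 - <<'E'
from h import *
p,r,o=pose(); im=save('wrist','w7.png')
np.savez('w7.npz',p=p,q=r.as_quat())
go(.653,-.274,.012,93.8)
E
```

```text
t 30.8 at [ 635.9 -356.6  223.6] yaw 94.15 w 41.3 F [-0.5 -0.  -0.4]
 shift [ 81.   23.  211.7] turn [-0.  -0.   0.3]
```

View pics/w7.png

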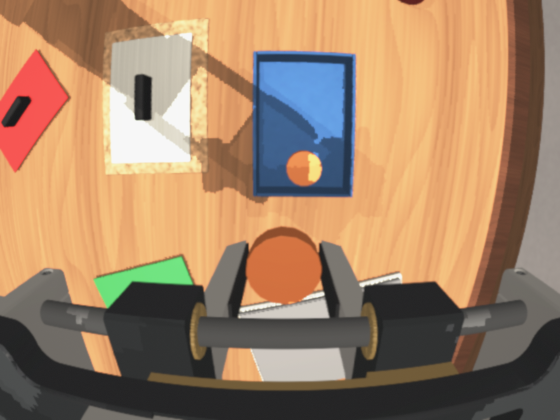

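The tin's outer rim corners are (253,52), (356,53), (353,196) and (253,196). Cap 1 lies inside at (304,168), and the cover is on the pad.

```bash
python3 - <<'E'
from h import *
d=np.load('w7.npz'); p=d['p']; r=R.from_quat(d['q'])
f=lambda z,L:np.array([at('wrist',u,v,z,p,r)[:2] for u,v in L])
a=f(.05,[(253,52),(356,53),(353,196),(253,196)])
Yv=(a[0]+a[1]-a[2]-a[3])/2; yaw=np.degrees(np.arctan2(-Yv[0],Yv[1])); c=a.mean(0)
print(a.round(4).tolist(),c,yaw,np.hypot(*Yv)); cp=f(.022,[(304,168)])[0]
Y=Yv/np.hypot(*Yv); X=np.array([Y[1],-Y[0]]); print('cap in tin',X@(cp-c),Y@(cp-c))
for o in(.003,.05): go(*(c+o*Y),.012,90+yaw)
E
```

```text
[[0.5922, -0.2001], [0.7034, -0.1908], [0.7142, -0.3507], [0.6025, -0.359]] [ 0.65305963 -0.27514766] 3.7944638450063253 0.15969648576127668
cap in tin 0.0018512361342218216 -0.052157226761297124
t 30.8 at [ 635.9 -356.6  223.6] yaw 94.15 w 41.3 F [-0.5 -0.  -0.4]
 shift [ 82.8  23.  211.7] turn [-0.  -0.   0.4]
t 30.8 at [ 635.9 -356.6  223.6] yaw 94.15 w 41.3 F [-0.5 -0.  -0.4]
 shift [129.8  23.3 211.7] turn [-0.  -0.   0.4]
```

Call:
{"api": "move_arm", "payload": {"targets": [[[50,14,10],[0,0,0],-1],[[83,23,60],[0,0,0],-1],[[83,23,110],[0,0,0],-1],[[83,23,160],[0,0,0],-1],[[83,23,190],[0,0,0],-1],[[83,23,207],[0,0,0],-1],[[83,23,211],[0,0,0],-1],[[83,23,211],[0,0,0],-1],[[83,23,211],[0,0,0],0.25],[[83,23,211],[0,0,0],0.25],[[83,23,211],[0,0,0],0.25],[[83,23,211],[0,0,0],0.25],[[83,23,190],[0,0,0],0.25],[[83,23,150],[0,0,0],0.25],[[83,23,100],[0,0,0],0.25],[[83,23,40],[0,0,0],0.25],[[83,23,0],[0,0,0],1],[[83,23,0],[0,0,0],1],[[83,23,0],[0,0,0],1]]}}

```text
time: 33.17
tool_pos: [0.6524, -0.2742, 0.2232]
ee_rot: [-3.141, -0.0, 1.641]
wrist_force: [0.9, -0.8, -0.4]
width: 0.0854
```

```bash
python3 - <<'E'
from h import *
go(.5845,.1535,.101,93)
E
```

```text
t 33.17 at [ 652.4 -274.2  223.2] yaw 94.02 w 85.4 F [ 0.9 -0.8 -0.4]
 shift [431.3 -37.7 122.3] turn [-0. -0.  1.]
```

Now to the knob: hover, check the pose, then grip and turn.

Call:
{"api": "move_arm", "payload": {"targets": [[[60,-5,-20],[0,0,1],1],[[120,-10,-20],[0,0,1],1],[[180,-16,-20],[0,0,1],1],[[240,-22,-10],[0,0,1],1],[[300,-27,0],[0,0,1],1],[[360,-32,10],[0,0,1],1],[[420,-37,30],[0,0,1],1],[[431,-38,60],[0,0,1],1],[[431,-38,100],[0,0,1],1],[[431,-38,118],[0,0,1],1],[[431,-38,122],[0,0,1],0.2],[[431,-38,122],[0,0,1],0.2],[[431,-38,122],[0,0,1],0.2]]}}

```text
time: 34.8
tool_pos: [0.5858, 0.1528, 0.1034]
ee_rot: [3.138, -0.0, 1.623]
wrist_force: [-1.0, -0.8, 0.0]
width: 0.0671
```

```bash
python3 - <<'E'
from h import *
go(.5845,.1535,.101,93)
E
```

```text
t 34.8 at [585.8 152.8 103.4] yaw 92.99 w 67.1 F [-1.  -0.8  0. ]
 shift [ 0.7 -1.2  2.4] turn [ 0.2 -0.  -0. ]
```

Call:
{"api": "move_arm", "payload": {"targets": [[[1,-1,2],[0,0,0],0.2],[[1,-1,2],[0,0,0],0.2],[[1,-1,2],[0,0,0],-1],[[1,-1,2],[0,0,0],-1],[[1,-1,2],[0,0,0],-1],[[1,-1,2],[0,0,0],-1],[[1,-1,2],[0,0,-8],-1],[[1,-1,2],[0,0,-16],-1],[[1,-1,2],[0,0,-24],-1],[[1,-1,2],[0,0,-32],-1],[[1,-1,2],[0,0,-40],-1],[[1,-1,2],[0,0,-48],-1],[[1,-1,2],[0,0,-56],-1],[[1,-1,2],[0,0,-64],-1],[[1,-1,2],[0,0,-70],-1],[[1,-1,2],[0,0,-72],-1],[[1,-1,2],[0,0,-72],-1],[[1,-1,2],[0,0,-72],-1]]}}

```text
time: 37.05
tool_pos: [0.5839, 0.1536, 0.0995]
ee_rot: [-3.141, 0.001, 2.879]
wrist_force: [4.0, -0.9, -1.5]
width: 0.0358
```

Call:
{"api": "move_arm", "payload": {"targets": [[[0,0,0],[0,0,0],1],[[0,0,0],[0,0,0],1],[[0,0,0],[0,0,0],1],[[0,0,0],[0,0,0],1],[[0,0,-20],[0,0,0],1],[[0,0,-50],[0,0,0],1],[[0,0,-100],[0,0,10],1],[[40,-27,-140],[0,0,20],1],[[80,-54,-150],[0,0,30],1],[[80,-54,-150],[0,0,40],1],[[80,-54,-150],[0,0,50],1],[[80,-54,-150],[0,0,60],1],[[80,-54,-150],[0,0,70],1],[[80,-54,-150],[0,0,72],1],[[80,-54,-150],[0,0,72],1],[[80,-54,-150],[0,0,72],1]]}}

```text
time: 39.05
tool_pos: [0.4922, 0.1225, 0.2495]
ee_rot: [-3.142, 0.0, 1.625]
wrist_force: [-0.1, -0.1, -0.2]
width: 0.0938
```

```bash
python3 - <<'E'
from h import *
caps('w8.png')
go(.489,.152,.053,93)
E
```

```text
1034 [281.8 169.4] [0.4891 0.1516]
t 39.1 at [492.2 122.5 249.4] yaw 93.08 w 93.8 F [0.4 0.5 0.2]
 shift [ 29.7  -1.6 196.4] turn [-0.   0.   0.1]
```

Call:
{"api": "move_arm", "payload": {"targets": [[[30,-2,40],[0,0,0],0.4],[[30,-2,80],[0,0,0],0.4],[[30,-2,110],[0,0,0],0.4],[[30,-2,140],[0,0,0],0.4],[[30,-2,165],[0,0,0],0.4],[[30,-2,185],[0,0,0],0.4],[[30,-2,195],[0,0,0],0.4],[[30,-2,196],[0,0,0],0.4],[[30,-2,196],[0,0,0],-1],[[30,-2,196],[0,0,0],-1],[[30,-2,196],[0,0,0],-1],[[30,-2,196],[0,0,0],-1],[[30,-2,196],[0,0,0],-1],[[30,-2,196],[0,0,0],-1]]}}

```text
time: 40.85
tool_pos: [0.4893, 0.1524, 0.0543]
ee_rot: [3.14, -0.0, 1.624]
wrist_force: [-0.8, -0.4, 5.0]
width: 0.0415
```

Call:
{"api": "move_arm", "payload": {"targets": [[[0,0,-10],[0,0,0],-1],[[0,0,-25],[0,0,0],-1],[[0,0,-50],[0,0,0],-1],[[0,0,-90],[0,0,0],-1],[[-20,0,-130],[0,0,0],-1],[[-70,20,-150],[0,0,0],-1],[[-130,45,-150],[0,0,0],-1],[[-190,70,-150],[0,0,0],-1],[[-250,95,-150],[0,0,0],-1],[[-310,120,-150],[0,0,0],-1],[[-370,120,-160],[0,0,-1],-1],[[-430,120,-170],[0,0,-1],-1],[[-490,120,-170],[0,0,-1],-1],[[-516,120,-170],[0,0,-1],-1],[[-516,120,-170],[0,0,-1],-1],[[-516,120,-170],[0,0,-1],-1]]}}

```text
time: 42.85
tool_pos: [0.6357, -0.3553, 0.2239]
ee_rot: [-3.141, -0.001, 1.642]
wrist_force: [0.2, 0.0, -0.3]
width: 0.0415
```

```bash
python3 - <<'E'
from h import *
p,r,o=pose(); im=save('wrist','w9.png')
np.savez('w9.npz',p=p,q=r.as_quat())
go(.650,-.225,.012,93.8)
print('pred',[np.round(pix('wrist',[x,y,.05],p,r)) for x,y in[[0.5922, -0.2001], [0.7034, -0.1908], [0.7142, -0.3507], [0.6025, -0.359]]])
E
```

```text
t 42.9 at [ 635.9 -354.8  224.2] yaw 94.13 w 41.7 F [-0.9  0.7 -0.7]
 shift [128.3  23.3 212.2] turn [ 0.  -0.   0.3]
pred [array([253.,  54.]), array([356.,  55.]), array([353., 198.]), array([253., 198.])]
```

View pics/w9.png

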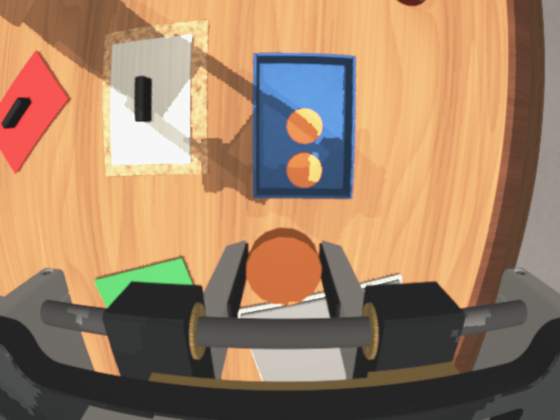

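The tin is where predicted, with two caps in it at (304,126) and (304,170) and the third in the jaws. I'll place the third at the tin's far end.

Call:
{"api": "move_arm", "payload": {"targets": [[[60,14,10],[0,0,0],-1],[[120,23,40],[0,0,0],-1],[[128,23,90],[0,0,0],-1],[[128,23,140],[0,0,0],-1],[[128,23,180],[0,0,0],-1],[[128,23,205],[0,0,0],-1],[[128,23,211],[0,0,0],-1],[[128,23,211],[0,0,0],-1],[[128,23,211],[0,0,0],0.25],[[128,23,211],[0,0,0],0.25],[[128,23,211],[0,0,0],0.25],[[128,23,211],[0,0,0],0.25],[[128,23,190],[0,0,0],0.25],[[128,23,150],[0,0,0],0.25],[[128,23,100],[0,0,0],0.25],[[128,23,40],[0,0,0],0.25],[[80,0,-10],[0,0,0],1],[[40,-50,-10],[0,0,0],1],[[0,-95,-10],[0,0,0],1],[[0,-95,-10],[0,0,0],1]]}}

```text
time: 45.4
tool_pos: [0.5383, -0.3666, 0.2361]
ee_rot: [3.14, 0.003, 1.635]
wrist_force: [0.7, 0.2, 0.1]
width: 0.0929
```

```bash
python3 - <<'E'
from h import *
p,r,o=pose(); im=save('wrist','w10.png')
np.savez('w10.npz',p=p,q=r.as_quat())
go(.458,-.248,.02,93)
E
```

```text
t 45.45 at [ 539.2 -365.6  235.6] yaw 93.78 w 93.5 F [ 1.  -0.3  0.2]
 shift [123.1 -73.6 215.3] turn [0.1 0.1 0.8]
```

View pics/w10.png

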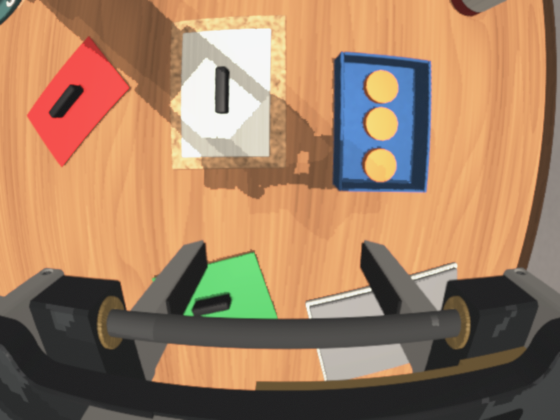

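All three caps lie in the tin, at (382,87), (381,124) and (380,165). The tin rim corners are (340,53), (430,60), (427,191) and (339,190). The cover's handle is at (222,90), with plate corners (181,30), (271,29), (270,155) and (182,156).

```bash
python3 - <<'E'
from h import *
d=np.load('w10.npz'); p=d['p']; r=R.from_quat(d['q'])
f=lambda z,L:np.array([at('wrist',u,v,z,p,r)[:2] for u,v in L])
for z,L in((.05,[(340,53),(430,60),(427,191),(339,190)]),(.015,[(181,30),(271,29),(270,155),(182,156)])):
    a=f(z,L); Yv=(a[0]+a[1]-a[2]-a[3])/2; print(a.round(4).tolist(),a.mean(0).round(4),np.degrees(np.arctan2(-Yv[0],Yv[1])))
print('handle',f(.045,[(216,68),(228,68),(229,112),(217,112)]).mean(0))
go(.458,-.248,.021,93)
E
```

```text
[[0.5914, -0.2009], [0.7014, -0.1912], [0.7136, -0.3505], [0.6024, -0.358]] [ 0.6522 -0.2752] 4.194979551973853
[[0.3967, -0.169], [0.5108, -0.168], [0.5198, -0.3264], [0.408, -0.3326]] [ 0.4588 -0.249 ] 3.5906330151031125
handle [ 0.46227592 -0.25153181]
t 45.45 at [ 539.2 -365.6  235.6] yaw 93.78 w 93.5 F [ 1.  -0.3  0.2]
 shift [123.1 -73.6 214.3] turn [0.1 0.1 0.8]
```

Call:
{"api": "move_arm", "payload": {"targets": [[[60,-36,0],[0,0,1],1],[[123,-73,10],[0,0,1],1],[[123,-73,60],[0,0,1],1],[[123,-73,110],[0,0,1],1],[[123,-73,160],[0,0,1],1],[[123,-73,190],[0,0,1],1],[[123,-73,206],[0,0,1],1],[[123,-73,212],[0,0,1],1],[[123,-73,212],[0,0,1],1],[[123,-73,212],[0,0,1],-1],[[123,-73,212],[0,0,1],-1],[[123,-73,212],[0,0,1],-1],[[123,-73,212],[0,0,1],-1],[[123,-73,212],[0,0,1],-1],[[123,-73,212],[0,0,1],-1],[[123,-73,212],[0,0,1],-1],[[123,-73,212],[0,0,1],-1]]}}

```text
time: 47.58
tool_pos: [0.4595, -0.2458, 0.0215]
ee_rot: [-3.142, 0.0, 1.624]
wrist_force: [0.8, 0.5, -0.1]
width: 0.0172
```

Call:
{"api": "move_arm", "payload": {"targets": [[[0,0,-15],[0,0,0],-1],[[0,0,-40],[0,0,0],-1],[[0,0,-80],[0,0,0],-1],[[0,0,-130],[0,0,0],-1],[[0,0,-130],[0,0,0],-1],[[0,0,-130],[0,0,0],-1]]}}

```text
time: 48.32
tool_pos: [0.4591, -0.2455, 0.1511]
ee_rot: [-3.141, -0.0, 1.624]
wrist_force: [0.2, 1.2, -1.9]
width: 0.0139
```

```bash
python3 - <<'E'
from h import *
go(.6525,-.2742,.11,94)
E
```

```text
t 48.33 at [ 459.1 -245.5  151.1] yaw 93.02 w 13.9 F [ 0.2  1.2 -1.9]
 shift [-38.9 191.6  40.9] turn [-0. -0. -1.]
```

Call:
{"api": "move_arm", "payload": {"targets": [[[-12,60,0],[0,0,-1],-1],[[-24,120,0],[0,0,-1],-1],[[-37,180,0],[0,0,-1],-1],[[-37,191,10],[0,0,-1],-1],[[-37,191,40],[0,0,-1],-1],[[-37,191,65],[0,0,-1],-1],[[-37,191,75],[0,0,-1],-1],[[-37,191,75],[0,0,-1],-1],[[-37,191,75],[0,0,-1],-1]]}}

```text
time: 49.45
tool_pos: [0.6525, -0.273, 0.078]
ee_rot: [3.14, 0.001, 1.641]
wrist_force: [0.4, 0.6, -1.1]
width: 0.0136
```

```bash
python3 - <<'E'
from h import *
go(.6525,-.272,.06,94)
save('wrist','w11.png')
im=cv2.imread('pics/w11.png')
cv2.imwrite('pics/c11.png',cv2.resize(im[60:300,180:400],None,fx=2.5,fy=2.5))
E
```

```text
t 49.45 at [ 652.5 -273.    78. ] yaw 94.01 w 13.6 F [ 0.4  0.6 -1.1]
 shift [ 1.  0. 18.] turn [0.1 0.1 0. ]
```

View pics/c11.png

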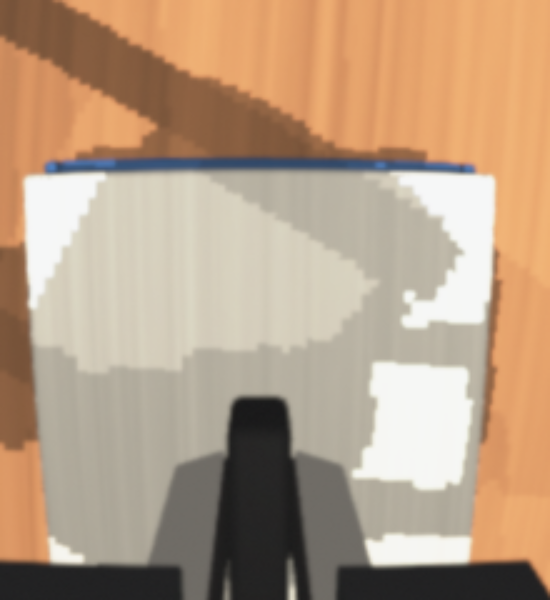

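The cover is centred over the tin in x: in the crop, tin edge 45–475 against cover 25–495. The tin's far rim shows just beyond the cover edge, at crop rows 160 and 175. I'll compute the y offset.

```bash
python3 - <<'E'
from h import *
p,r,o=pose()
print(at('wrist',284,60+176/2.5,.072,p,r),at('wrist',284,60+160/2.5,.05,p,r))
for u,z,v in((180+25/2.5,.072,131),(180+495/2.5,.072,131),(180+45/2.5,.05,125),(180+475/2.5,.05,125)): print(at('wrist',u,v,z,p,r).round(4))
E
```

```text
[ 0.6480739  -0.19947355  0.072     ] [ 0.64790866 -0.19559692  0.05      ]
[ 0.5939 -0.2023  0.072 ]
[ 0.7023 -0.1947  0.072 ]
[ 0.5928 -0.1988  0.05  ]
[ 0.7031 -0.191   0.05  ]
```

Call:
{"api": "move_arm", "payload": {"targets": [[[3,0,0],[0,0,0],-1],[[3,0,5],[0,0,0],-1],[[3,0,9],[0,0,0],-1],[[3,0,12],[0,0,0],-1],[[3,0,14],[0,0,0],-1],[[3,0,16],[0,0,0],-1],[[3,0,17],[0,0,0],-1],[[3,0,17],[0,0,0],-1]]}}

```text
time: 50.5
tool_pos: [0.6518, -0.2696, 0.0633]
ee_rot: [3.141, 0.001, 1.641]
wrist_force: [-5.0, 1.6, 10.4]
width: 0.0135
```

Call:
{"api": "move_arm", "payload": {"targets": [[[0,-1,0],[0,0,0],-1],[[0,-2,0],[0,0,0],-1],[[0,-2,0],[0,0,0],-1]]}}

```text
time: 50.88
tool_pos: [0.6519, -0.2697, 0.0634]
ee_rot: [3.136, 0.002, 1.641]
wrist_force: [-0.1, 1.6, 8.0]
width: 0.0141
```

```bash
python3 - <<'E'
from h import *
save('wrist','w12.png');save('scene','s12.png')
a=cv2.imread('pics/w12.png')[60:300,180:400]; b=cv2.imread('pics/s12.png')[150:250,170:270]
cv2.imwrite('pics/c12.png',np.hstack([cv2.resize(a,(440,480)),cv2.resize(b,(360,480)[:1]+(480,),interpolation=cv2.INTER_CUBIC)]))
go(.6525,-.272,.06,94)
E
```

```text
t 50.98 at [ 651.8 -269.6   63.4] yaw 94.05 w 13.9 F [0.2 2.4 7.5]
 shift [-2.4  0.5  3.4] turn [0.3 0.1 0.1]
```

View pics/c12.png

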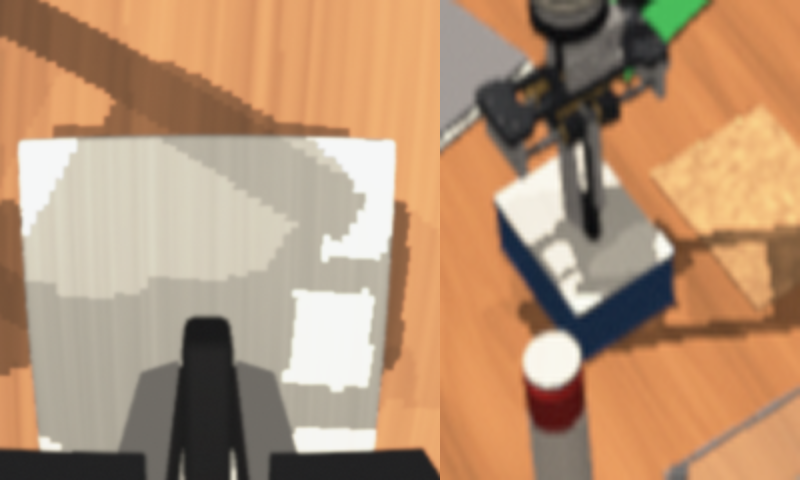

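Call:
{"api": "move_arm", "payload": {"targets": [[[-1,0,0],[0,0,0],-1],[[-2,0,0],[0,0,0],-1],[[-2,0,0],[0,0,0],-1]]}}

```text
time: 51.35
tool_pos: [0.6518, -0.2697, 0.0634]
ee_rot: [3.137, -0.002, 1.642]
wrist_force: [-0.4, 5.8, 8.5]
width: 0.0139
```

Call:
{"api": "move_arm", "payload": {"targets": [[[0,0,-4],[0,0,0],-1],[[0,0,-6],[0,0,0],-1],[[0,0,-6],[0,0,0],-1],[[0,0,-6],[0,0,0],-1]]}}

```text
time: 51.85
tool_pos: [0.6497, -0.2719, 0.0647]
ee_rot: [-3.141, -0.0, 1.641]
wrist_force: [0.5, 0.3, -1.3]
width: 0.0137
```

Call:
{"api": "move_arm", "payload": {"targets": [[[1,2,0],[0,0,0],-1],[[1,2,2],[0,0,0],-1],[[1,2,4],[0,0,0],-1],[[1,2,4],[0,0,0],-1],[[1,2,4],[0,0,0],0.3],[[1,2,4],[0,0,0],0.3],[[1,2,4],[0,0,0],0.3],[[1,2,4],[0,0,0],0.3],[[1,2,4],[0,0,0],0.3]]}}

```text
time: 52.98
tool_pos: [0.652, -0.2707, 0.0613]
ee_rot: [-3.141, 0.0, 1.641]
wrist_force: [0.3, 0.1, 0.7]
width: 0.0598
```

```bash
python3 - <<'E'
from h import *
go(.6525,-.272,.06,94)
E
```

```text
t 52.98 at [ 652.  -270.7   61.3] yaw 94.02 w 59.8 F [0.3 0.1 0.7]
 shift [-1.4  0.4  1.3] turn [-0.  0.  0.]
```

Call:
{"api": "move_arm", "payload": {"targets": [[[0,0,3],[0,0,0],0.3],[[0,0,5],[0,0,0],0.3],[[0,0,7],[0,0,0],0.3],[[0,0,9],[0,0,0],0.3],[[0,0,10],[0,0,0],0.3],[[0,0,10],[0,0,0],0.3],[[0,0,10],[0,0,0],0.3]]}}

```text
time: 53.85
tool_pos: [0.652, -0.2706, 0.0543]
ee_rot: [3.141, 0.001, 1.641]
wrist_force: [-4.2, 2.2, 9.0]
width: 0.0612
```

The tips stop on the plate at z = 54.3 mm under 9 N, and a home cover's plate top is at 54 mm, so it is seated. I'll retreat and do the final check.

Call:
{"api": "move_arm", "payload": {"targets": [[[0,0,0],[0,0,0],0.6],[[0,0,-20],[0,0,0],1],[[0,0,-70],[0,0,0],1],[[0,0,-130],[0,0,0],1],[[-50,-40,-170],[0,0,0],1],[[-70,-90,-170],[0,0,0],1],[[-70,-90,-170],[0,0,0],1],[[-70,-90,-170],[0,0,0],1]]}}

```text
time: 54.85
tool_pos: [0.5671, -0.3468, 0.222]
ee_rot: [3.141, -0.0, 1.64]
wrist_force: [0.0, 0.3, -1.0]
width: 0.0937
```

```bash
python3 - <<'E'
from h import *
go(.6525,-.272,.06,94)
save('wrist','w13.png'); save('scene','s13.png'); save('top','t13.png')
a=cv2.imread('pics/s13.png'); b=cv2.imread('pics/t13.png')
cv2.imwrite('pics/c13.png',np.hstack([cv2.resize(a[160:260,170:270],(400,400),interpolation=cv2.INTER_CUBIC),cv2.resize(b[100:300,80:280],(400,400))]))
E
```

```text
t 54.85 at [ 567.1 -346.8  222. ] yaw 93.98 w 93.7 F [ 0.   0.3 -1. ]
 shift [ 68.6  90.3 162. ] turn [ 0. -0. -0.]
```

View pics/c13.png

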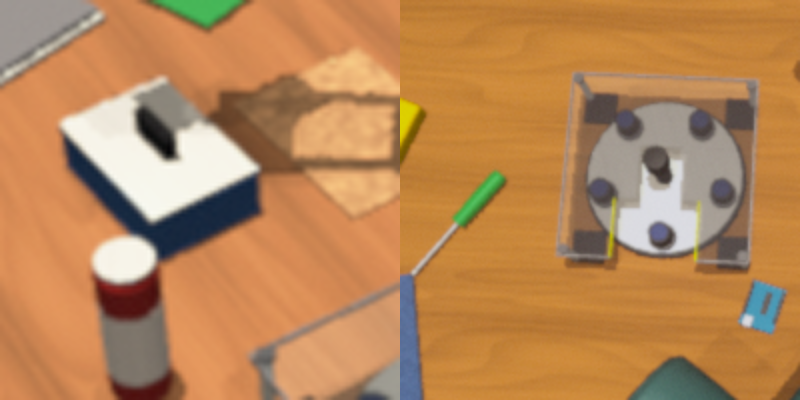

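View pics/w13.png

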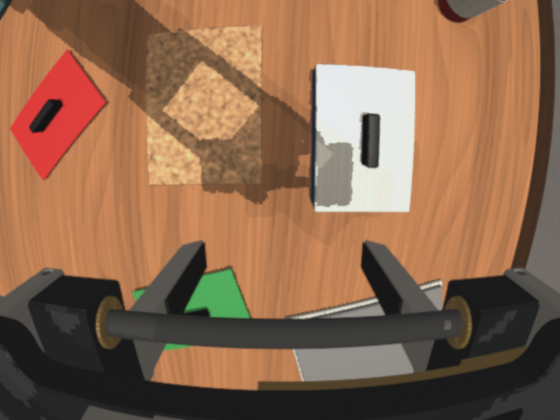

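The cover looks level and flush and all five lenses are bare. The board is at (261,252), as at the start, and the driver and spray can are unmoved. I'll touch both ends of the plate to rule out a tilt.

Call:
{"api": "move_arm", "payload": {"targets": [[[10,50,0],[0,0,0],-1],[[11,90,30],[0,0,0],-1],[[11,90,80],[0,0,0],-1],[[11,90,130],[0,0,0],-1],[[11,90,155],[0,0,0],-1],[[11,90,163],[0,0,0],-1],[[11,90,167],[0,0,0],-1],[[11,90,170],[0,0,0],-1],[[11,90,171],[0,0,0],-1],[[11,90,171],[0,0,0],-1]]}}

```text
time: 56.25
tool_pos: [0.6575, -0.3306, 0.0544]
ee_rot: [3.137, 0.004, 1.641]
wrist_force: [-0.8, -0.6, 6.0]
width: 0.0011
```

Call:
{"api": "move_arm", "payload": {"targets": [[[0,0,-30],[0,0,0],-1],[[0,0,-60],[0,0,0],-1],[[55,0,-60],[0,0,0],-1],[[112,0,-60],[0,0,0],-1],[[112,0,-40],[0,0,0],-1],[[112,0,-15],[0,0,0],-1],[[112,0,-8],[0,0,0],-1],[[112,0,-4],[0,0,0],-1],[[112,0,-1],[0,0,0],-1],[[112,0,0],[0,0,0],-1],[[112,0,0],[0,0,0],-1]]}}

```text
time: 57.62
tool_pos: [0.6482, -0.2186, 0.0543]
ee_rot: [3.141, 0.001, 1.64]
wrist_force: [-5.6, 2.0, 8.5]
width: 0.0003
```

Call:
{"api": "move_arm", "payload": {"targets": [[[0,0,-30],[0,0,0],-1],[[0,0,-80],[0,0,0],-1],[[0,0,-140],[0,0,0],-1],[[0,0,-170],[0,0,0],-1],[[0,0,-170],[0,0,0],-1],[[0,0,-170],[0,0,0],-1]]}}

```text
time: 58.38
tool_pos: [0.6479, -0.2179, 0.2188]
ee_rot: [-3.14, -0.001, 1.641]
wrist_force: [0.4, 0.1, -1.2]
width: 0.0004
```

Both ends read 54.3–54.4 mm, so the plate is level and home. Handing in.

```bash
python3 - <<'E'
from h import *
print(order.close_job())
E
```

```text
the job is handed in; nothing more can be done
None
```

The job is done and handed in after about 58 s of the 208 s allowed. I laid the cover on the cork pad, turned the stand by its knob to bring each of the three caps to the opening, and put them in a row in the tin. Then I put the cover back on.

- **Tin knocked:** the tin was pushed about 25 mm aside partway through. I saw this in a picture and measured its position again before placing the second cap.
- **Cover check that disagreed:** when I first lowered the cover, it stopped about 3 mm higher than I expected. I realigned it slightly, let go and pressed lightly. The fingertips then met the plate at 54.3–54.4 mm in the middle and near both ends, where a fully seated cover has its plate at 54 mm.
- **Last pictures:** the cover looked flush on the tin and all five lenses were bare. The circuit board was at the same picture position as at the start. The spray can and screwdriver looked unmoved by eye; I did not measure them.
- **Pressing the knob:** on the second turn I gripped the knob about 3 mm off centre, which gave up to about 28 N at the wrist. I let go and centred the grip before turning.

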